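# Gauge the wooden roller between the caliper jaws

### The arm

A 7-joint arm with a two-finger parallel gripper is mounted at the origin on the work surface. World frame = base frame: x ahead of the robot, y to its left, z up, the work surface at z = 0. Lengths are in m, angles in rad, forces in N, time in s.
With the tool pointing down it reaches from about 0.425 to 1.025 m from the base axis. Payload 3.6 kg.
Tool frame: the origin (TCP) lies midway between the tips of the shut fingers; the grasp point (between the pads) lies 19 mm behind it; z points along the fingers, y is the line along which they close (so a half turn about z gives the same grasp; the last joint's range is limited). The gripper opens to 85 mm and grips with 20 to 120 N. Pads are 22 mm wide; open, the fingers measure 114 mm over their backs; the gripper's body (76 mm by 85 mm) begins 54 mm behind the grasp point. The pads swing forward as they close: fully open they stand 13 mm farther back than shut.
Start: joints at [1.04, 0.591, 0.048, 1.609, -0.033, 0.943, -0.034], TCP at [0.307, -0.657, 0.231] pointing down, gripper open.
Joint ranges: [-2.69, 2.69], [-0.47, 2.24], [-1.27, 1.36], [0.19, 2.51], [-1.53, 4.68], [0.08, 2.07], [-3.09, 3.09]. Speed limits (rad/s): [2.57, 2.57, 3.14, 3.14, 3.14, 3.14, 3.14].

### API

Orientations are given as a rotation vector (axis times angle).
In Python, from rig import * gives the robot as it stands.
- The arm moves only by the tool arm_command, never from a script. Its argument "plan" is a list of rows, each a list of 7 numbers: the turn, a rotation vector about the world's x, y, z in degrees, then the shift along the world's x, y, z in m, then the closure, from -1 (fully open) to 1 (shut). A call has 1 to 5 rows; each row is the pose to reach, as a shift and turn from the pose commanded when the call began; what a row does not reach only later rows make up. A row lasts 1/12 s, in which the tool goes at most 41.7 mm and 7.16 degrees, less where a joint would pass 70% of its speed; a pose out of reach is approached as far as the arm can. A call with a gripper value outside its range is refused whole. The fingers move at their own pace and stop on an object; "squeeze" is the grip in N (left out, the last holds). Time passes only in rows, so rows that repeat a pose let the fingers close. It gives the time, the measured TCP pose, the force, the opening and the grip force at its end, in the units of the state.
- sense(): the state, without advancing time (a new reading comes with each control period).
- snapshot(name): name is "scene" or "top" or "wrist"; returns (picture, depth): 400x640x3 uint8, red, green, blue; 400x640 float32, m along the optical axis (not along the pixel's ray), 0 where there is no reading.
- get_calibration(name): a dict with "K" (3x3 intrinsics, pixels), "R" (3x3) and "t" (3): a world point X has camera coordinates R X + t. Camera axes: x right, y down, z forward; pixel columns grow to the right and rows downward; lengths in m; the calibration is good to about 2 mm. A picture is of the moment at which its call begins: read the wrist's pose just before it. get_calibration takes no time and is no camera call; for the wrist camera it gives the pose at the moment of the call.
- job_done(): hands the job in; it is judged then, once.
The state is a dict: "clock": time; "q": joint angles; "joint_vel": joint speeds; "joint_efforts": joint torques, N m; "position": TCP position; "eef_rot": TCP orientation; "contact_force": force on the tool from outside, world axes, zero at the start; "torque": the same for the moment, N m; "finger_gap": opening from 0.0 (shut) to 1.0 (fully open); "grasp_force": force on a finger pad.
Only numpy, scipy, OpenCV 4.12 (cv2) and the standard library are available. Lean on these libraries where they do the work, as an engineer would, in place of code of your own. Each camera call takes 0.05 s, during which the arm holds its last target. There are 200 camera calls.

### The job

Take the pale wooden roller from the rack and lay it in the V-supports of the bench gauge, between the jaws, and let go of it. Then slide the blue-tabbed jaw gently shut so that the roller is pressed against the spring plunger and pushes it in by about 6 mm (between 2 and 10 mm, its orange collar over the green band, never to the end of its spring), and leave the jaw there. Finally lower the hinged reading lens gently onto its stop, leaving the roller gripped and the other things on the bench alone.

Things in the scene. Friction and masses are not known exactly. Their poses are not given: they have to be found in the camera images.
- gauge: Cream bench gauge, fixed, base 110 (x) x 380 (y) x 30 mm high; origin at the centre of its underside. Along its y from - to +: sliding jaw, two dark V-supports (14 mm thick, at y = -36 and +36 mm, free space between), teal plunger post (60 x 30 mm, top 90 mm high, y = 82 to 112 mm), reading lens station (y = 113 to 185 mm, ears 94 mm high).
- cradle (a point): Where the axis of a roller lying in the gauge's V-supports passes midway between the supports: 62 mm above the gauge's underside, over its origin; axes as the gauge. With the roller's centre here its ends clear the plunger by 13 mm and the open jaw by 13 to 37 mm.
- wood_roller: Loose pale wooden roller with steel ends, the one to be gauged, about 220 g: barrel 44 mm in diameter and 100 mm long, with a 30 mm steel disc 5 mm thick on each end, 110 mm over all. Origin at its centre, its y axis along the roller. It starts in one of the rack's two places.
- black_roller: Loose roller of the same size, black rubber with brass ends, in the rack's other place; not to be moved.
- rack: Fixed wooden rack, base 200 (x) x 120 (y) x 30 mm high, origin at the centre of its underside. Two pairs of V-supports like the gauge's, at x = -50 and +50 mm, hold the rollers along its y axis, their axes 62 mm above the underside; the space between the supports of a pair (58 mm) is free down to the base.
- jaw (a joint): Travel of the sliding jaw in m: 0 fully open, up to 0.075, growing towards the plunger (gauge +y). Stiff slide (about 7 N), it stays where it is left. Starts at 0 to 0.024; with the roller pushing the plunger in by 6 mm it reads 0.056.
- jaw_face (a point): Centre of the sliding jaw's contact face (20 x 28 mm steel), at the roller's axis height; axes as the gauge.
- jaw_tab (a point): Centre of the top of the jaw's blue upright tab, 140 mm above the gauge's underside and 65 mm behind (gauge -y of) the contact face. The tab is 36 mm wide (gauge x), 12 mm thick (gauge y) and stands 56 mm above the jaw's block, to be pinched or pushed from above.
- plunger (a joint): How far the spring plunger is pushed in, in m: 0 at rest, end of its spring at 0.014. Takes 1.8 N to start and 0.6 N more per mm; springs back if not held.
- plunger_face (a point): Centre of the plunger's contact face (22 mm steel disc), at the roller's axis height; axes as the gauge. At rest 68 mm gauge +y of the cradle point. The plunger's orange collar shows the travel over white, green and red blocks under the lens.
- lens (a joint): Angle of the reading lens in rad: 0 lowered level on its stop, 1.45 upright; starts raised at 1.0 to 1.4, its top then up to 190 mm above the bench: carry things clear over or round it. The stiff hinge stays where it is left.
- lens_hinge (a point): Middle of the lens's hinge axis, 86 mm above the gauge's underside, at the lens station's gauge -x side; the hinge axis lies along gauge y. The lens is a black frame with a clear pane, 56 mm wide, 8 mm thick, reaching 80 mm from the hinge, then a yellow tongue 26 mm wide to 101 mm. Lowered it points to gauge +x.
- lens_tip (a point): Middle of the yellow tongue's upper face, 90 mm from the hinge axis and 4 mm above the lens's mid-plane; its x axis points from the hinge to the tongue, its z axis out of the upper face (the one to push down).
- hoop: Loose flat wooden hoop, 170 mm across and 22 mm high, bystander; origin at the centre of its underside.
- mug: Loose blue mug, 80 mm wide and 90 mm high, bystander; origin at the centre of its underside.
- brush: Loose hand brush, 200 mm long, lying along its x axis, bystander; origin under its middle.
Things that resemble listed ones, but are neither listed nor needed, are in the scene too. Leave any red or turquoise look-alike of the wood_roller alone.

How it is judged:
By the outcome, as a careful person would: the job done as asked, in the order asked, and still so for the second after the job is handed in, with the robot touching nothing.
It also fails if it takes over 64 s, if anything falls off the work surface, if the arm or the gripper's body presses on something with over 40 N, if the wrist force passes 120 N, or if a joint passes its speed limit or range.

## Working session

There is one attempt and no reset: what is moved stays moved. The work goes in short steps, Python scripts to look and compute and a tool call to move; the robot and the scene stay as the last step left them, time stands still between calls to the robot, and variables do not carry over. Pictures are saved under pics/ and viewed, at most 10 in all, crops included, and the job is handed in when it is done.

Besides the shell and the picture viewer there is one more tool, called by a JSON object that holds its "name" and its "arguments". arm_command: Moves the arm, as the interface text tells. Its arguments: {"type":"object","properties":{"plan":{"type":"array","items":{"type":"array","items":{"type":"number"}}},"squeeze":{"type":"number"}},"required":["plan"]}

```bash
mkdir -p pics; ls
cat > h.py <<'E'
from rig import *
import numpy as np, cv2
from scipy.spatial.transform import Rotation as Ro
def cloud(name):
    c=get_calibration(name); p,d=snapshot(name)
    v,u=np.mgrid[:400,:640]
    X=np.stack([(u-c['K'][0,2])/c['K'][0,0]*d,(v-c['K'][1,2])/c['K'][1,1]*d,d],-1)
    W=(X-c['t'])@c['R']; W[d<=0]=np.nan
    return p,d,W
def ray(name,u,v,z,c=None):
    c=c or get_calibration(name); K=c['K']
    d=c['R'].T@np.array([(u-K[0,2])/K[0,0],(v-K[1,2])/K[1,1],1]); o=-c['R'].T@c['t']
    return o+d*(z-o[2])/d[2]
def save(n,p,s=1): cv2.imwrite('pics/'+n,cv2.resize(p[...,::-1],None,fx=s,fy=s,interpolation=cv2.INTER_CUBIC))
E
python3 - <<'E'
from h import *
s=sense(); print({k:np.round(v,3).tolist() for k,v in s.items()})
p,d,W=cloud('top'); save('top.png',p,1.25); np.savez('top.npz',p=p,d=d,W=W)
q,d,W=cloud('scene'); save('scene.png',q,1.25); np.savez('scene.npz',p=q,d=d,W=W)
E
```

```text
pics
{'clock': 0.0, 'q': [1.039, 0.592, 0.048, 1.61, -0.033, 0.943, -0.034], 'joint_vel': [0.001, 0.001, 0.0, 0.001, -0.002, 0.001, 0.0], 'joint_efforts': [-0.0, -54.87, 1.546, -19.813, 0.009, 0.009, -0.0], 'position': [0.307, -0.656, 0.23], 'eef_rot': [-3.064, -0.682, 0.001], 'contact_force': [-0.395, 0.663, -0.198], 'torque': [-0.018, -0.006, 0.078], 'grasp_force': 0.0, 'finger_gap': 1.005}
```

View pics/top.png

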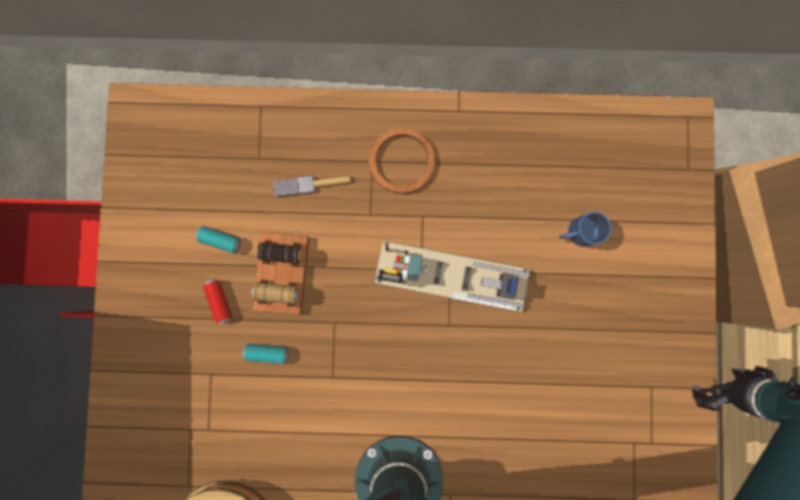

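View pics/scene.png

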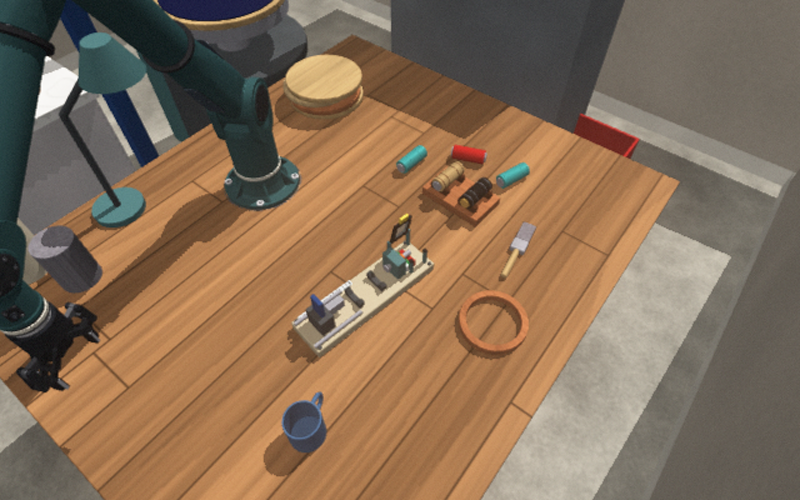

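The top view (800-px picture) shows these roller-shaped things:
- pale wooden with steel ends, at (273,293) in the rack
- black, at (278,252) in the rack's other place
- red, at (217,302) on the bench
- turquoise, at (218,239) and (265,354) on the bench

The pale one at (273,293) fits the description. The gauge lies from (380,262) to (528,290), with the lens on the left and the blue tab on the right. The scene view agrees: wooden roller at (448,177), gauge around (365,290). I'll measure and confirm with a crop.

Run:
```python
from h import *
t=np.load('top.npz'); s=np.load('scene.npz')
a=cv2.resize(t['p'][180:260,180:440],None,fx=3,fy=3,interpolation=cv2.INTER_CUBIC)
b=cv2.resize(s['p'][120:290,220:420],None,fx=2,fy=2,interpolation=cv2.INTER_CUBIC)
o=np.zeros((590,780,3),np.uint8); o[:240]=a; o[245:585,:400]=b
save('crop1.png',o)
for n,f in(('top',t),('scene',s)):
    p,W=f['p'],f['W']; z=W[...,2]
    hsv=cv2.cvtColor(p,cv2.COLOR_RGB2HSV); H,S,V=[hsv[...,i].astype(int) for i in range(3)]
    print(n,'table z',np.nanmedian(z))
    reg=(W[...,0]>.3)&(W[...,0]<.8)
    def rep(nm,m):
        nn,l,st,ce=cv2.connectedComponentsWithStats(m.astype(np.uint8))
        for i in range(1,nn):
            if st[i,4]>=12:
                P=W[l==i]; P=P[~np.isnan(P[:,0])]
                print(nm,st[i].tolist(),ce[i].round(1),'med',np.median(P,0).round(3),'z',np.percentile(P[:,2],[5,95]).round(3))
    rep('high',reg&(z>.02)&(W[...,1]>-.5)&(W[...,1]<.6))
    rep('blue',reg&(H>105)&(H<130)&(S>120)&(z>.1))
    rep('yellow',reg&(H>22)&(H<34)&(S>150)&(z>.06))
    for nm,m in (('gauge base',reg&(z>.02)&(z<.04)&(W[...,1]<.15)&(W[...,1]>-.35)&(W[...,0]<.66)),('rack base',reg&(z>.02)&(z<.04)&(W[...,1]>.22)&(W[...,1]<.4)&(W[...,0]<.66))):
        P=W[m][:,:2].astype(np.float32); print(nm,len(P),cv2.minAreaRect(P))
```

```text
top table z -0.0013175208437099558
high [295, 131, 52, 23, 289] [320.5 143.6] med [0.756 0.016 0.023] z [0.02  0.028]
high [238, 141, 16, 14, 74] [244.6 147. ] med [0.742 0.259 0.022] z [0.02  0.026]
high [256, 140, 24, 7, 43] [268.  143.5] med [0.755 0.183 0.022] z [0.02  0.025]
high [224, 145, 6, 10, 19] [226.9 148.9] med [0.735 0.315 0.021] z [0.02  0.024]
high [220, 150, 4, 7, 13] [221.5 152.9] med [0.721 0.333 0.021] z [0.02  0.023]
high [447, 169, 42, 28, 506] [471.  183.1] med [ 0.639 -0.455  0.069] z [0.026 0.092]
high [156, 181, 37, 22, 478] [173.7 191.1] med [0.593 0.474 0.04 ] z [0.027 0.047]
high [201, 186, 45, 66, 2467] [223.4 218.3] med [0.512 0.309 0.034] z [0.026 0.085]
high [299, 193, 124, 56, 4174] [361.1 220.3] med [ 0.516 -0.12   0.033] z [0.027 0.107]
high [162, 223, 24, 36, 490] [173.2 240.6] med [0.438 0.467 0.039] z [0.026 0.047]
high [194, 275, 36, 12, 375] [211.3 280.9] med [0.316 0.342 0.041] z [0.028 0.047]
blue [408, 224, 4, 10, 21] [410.  229.1] med [ 0.493 -0.253  0.14 ] z [0.137 0.145]
yellow [308, 216, 9, 3, 21] [312. 217.] med [0.52  0.03  0.184] z [
[... 673 characters left out ...]
 [ 0.523 -0.124  0.036] z [0.029 0.126]
high [401, 177, 26, 44, 260] [414.3 196.6] med [0.747 0.26  0.023] z [0.02  0.027]
high [367, 232, 39, 41, 347] [379.6 246.9] med [0.756 0.014 0.025] z [0.021 0.028]
high [226, 313, 35, 47, 826] [243.8 337.4] med [ 0.632 -0.451  0.066] z [0.026 0.093]
blue [249, 237, 8, 7, 20] [252.8 239.8] med [ 0.495 -0.253  0.143] z [0.141 0.145]
yellow [320, 171, 6, 6, 15] [322.3 173.9] med [0.524 0.026 0.187] z [0.184 0.191]
gauge base 2388 ((0.5181227326393127, -0.11712019145488739), (0.37961745262145996, 0.11397254467010498), 80.34454345703125)
rack base 912 ((0.45945438742637634, 0.3212404251098633), (0.12448426336050034, 0.31220483779907227), 84.9631118774414)
```

View pics/crop1.png

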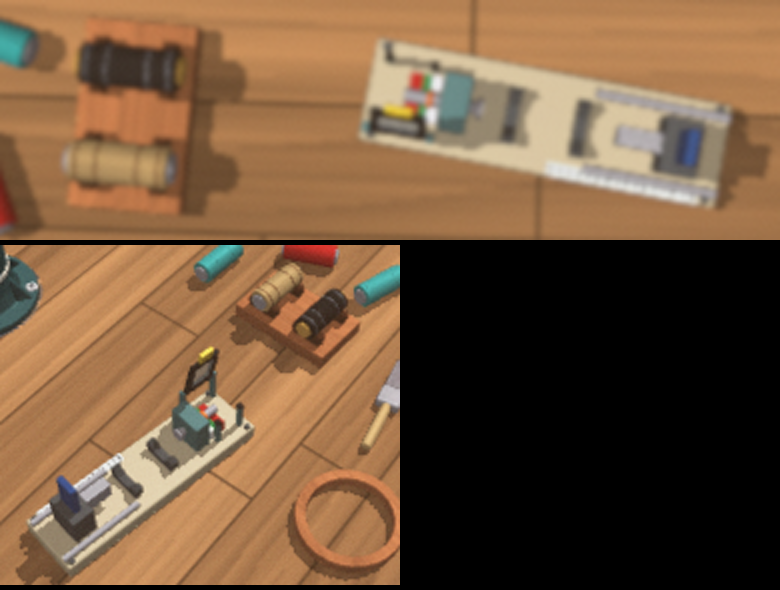

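The crop confirms it: the pale barrel with steel ends sits in the rack's place at crop (118,163), in front of the black one at (130,65). The gauge has its lens raised at (397,120) and its blue tab at (690,147). I'll move the wrist camera over the gauge and rack next.

Run:
```python
from h import *
s=sense(); R=Ro.from_rotvec(s['eef_rot']); print(R.as_matrix().round(3))
c=get_calibration('wrist'); print(c['K'].round(1)); C=-c['R'].T@c['t']
print('cam in tool',R.inv().apply(C-s['position']).round(4),'\ncam axes in tool(rows)',(c['R']@R.as_matrix()).round(3))
t=np.load('top.npz');W=t['W'];z=W[...,2]
# rack: roller axes from points z>.06
for n in('top','scene'):
    f=np.load(n+'.npz');W=f['W'];z=W[...,2];p=f['p'].astype(int)
    m=(z>.065)&(W[...,0]>.38)&(W[...,0]<.65)&(W[...,1]>.2)&(W[...,1]<.4)
    dark=p.sum(-1)<180
    for nm,k in(('wood',m&~dark&(W[...,0]<.51)),('black',m&(W[...,0]>.51))):
        P=W[k][:,:2].astype(np.float32); r=cv2.minAreaRect(P); print(n,nm,len(P),np.round(P.mean(0),4),r, 'zmax',np.percentile(W[k][:,2],97).round(4))
```

```text
[[ 0.906  0.424 -0.001]
 [ 0.424 -0.906  0.002]
 [-0.    -0.002 -1.   ]]
[[318.7   0.  312.9]
 [  0.  318.7 203.8]
 [  0.    0.    1. ]]
cam in tool [ 0.0653 -0.0002 -0.1433] 
cam axes in tool(rows) [[ 0.     1.     0.001]
 [-0.965  0.    -0.261]
 [-0.261 -0.001  0.965]]
top wood 493 [0.4628 0.315 ] ((0.462543785572052, 0.31688550114631653), (0.11040914058685303, 0.04285246878862381), 86.67491149902344) zmax 0.0873
top black 489 [0.5618 0.3086] ((0.5622056722640991, 0.31053635478019714), (0.11180520802736282, 0.04310746490955353), 86.10845947265625) zmax 0.0875
scene wood 296 [0.4692 0.3118] ((0.465198278427124, 0.3186950087547302), (0.11006826907396317, 0.04317314550280571), 84.63494110107422) zmax 0.0899
scene black 313 [0.5681 0.3052] ((0.5642305016517639, 0.3106061816215515), (0.11096911877393723, 0.043509915471076965), 86.67460632324219) zmax 0.0898
```

{"name": "arm_command", "arguments": {"plan": [[0, 0, 7, 0.014, 0.037, 0.007, -1], [0, 0, 14, 0.028, 0.074, 0.014, -1], [0, 0, 21, 0.042, 0.111, 0.021, -1], [0, 0, 28, 0.056, 0.148, 0.028, -1], [0, 0, 35, 0.07, 0.185, 0.035, -1]]}}

```text
clock: 0.52
position: [0.3775, -0.4695, 0.2661]
eef_rot: [-2.714, -1.58, 0.0]
contact_force: [0.8, 0.2, 0.2]
finger_gap: 1.001
grasp_force: 0.0
```

{"name": "arm_command", "arguments": {"plan": [[0, 0, 7, 0.014, 0.037, 0.007, -1], [0, 0, 14, 0.028, 0.074, 0.014, -1], [0, 0, 20, 0.042, 0.111, 0.021, -1], [0, 0, 20, 0.056, 0.148, 0.028, -1], [0, 0, 20, 0.07, 0.185, 0.035, -1]]}}

```text
clock: 0.93
position: [0.4472, -0.2847, 0.3014]
eef_rot: [-2.405, -2.021, 0.0]
contact_force: [0.2, -0.4, -0.8]
finger_gap: 1.0
grasp_force: 0.0
```

{"name": "arm_command", "arguments": {"plan": [[0, 0, 0, 0.014, 0.037, 0.007, -1], [0, 0, 0, 0.028, 0.074, 0.014, -1], [0, 0, 0, 0.042, 0.111, 0.021, -1], [0, 0, 0, 0.05, 0.15, 0.03, -1], [0, 0, 0, 0.05, 0.15, 0.03, -1]]}}

```text
clock: 1.35
position: [0.5004, -0.1265, 0.3333]
eef_rot: [-2.391, -2.038, -0.01]
contact_force: [0.0, 0.9, 0.4]
finger_gap: 0.998
grasp_force: 0.0
```

Run:
```python
from h import *
import pickle
c=get_calibration('wrist'); p,d,W=cloud('wrist'); s=sense(); print(s['position'].round(4) if hasattr(s['position'],'round') else s['position'])
pickle.dump((c,p,d,W),open('w1.pkl','wb')); save('w1.png',p,1.25)
z=W[...,2]
m=(z>.024)&(z<.036); print('base z',np.nanmedian(z[m]))
nn,l,st,ce=cv2.connectedComponentsWithStats(((z>.02)&(W[...,1]>-.36)&(W[...,1]<.12)&(W[...,0]<.66)&(W[...,0]>.4)).astype(np.uint8))
i=1+np.argmax(st[1:,4]); k=(l==i)&m
print('base rect',cv2.minAreaRect(W[k][:,:2].astype(np.float32)))
```

```text
[ 0.499  -0.1311  0.3323]
base z 0.0305468202376772
base rect ((0.0, 0.0), (0.0, 0.0), 0.0)
```

View pics/w1.png

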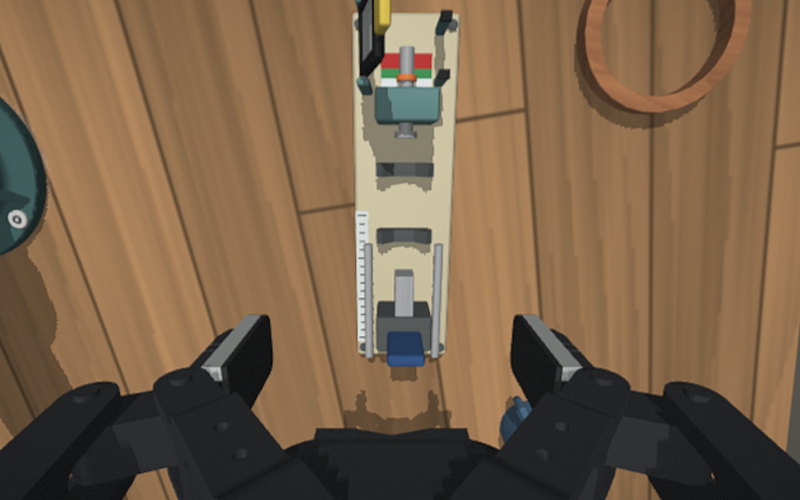

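The wrist view shows the whole gauge: collar at (406,77), plunger face (405,135), V-supports at (404,170) and (404,236), jaw nose (404,272), tab top (405,350) and lens frame (372,40) with its tongue at (384,15). Next I'll measure in the gauge frame.

```bash
cat >> h.py <<'E'
def gauge(W,p,lo=(.42,-.33),hi=(.62,.1)):
    z=W[...,2]
    with np.errstate(invalid='ignore'):
        m=(z>.022)&(z<.038)&(W[...,0]>lo[0])&(W[...,0]<hi[0])&(W[...,1]>lo[1])&(W[...,1]<hi[1])&(p.min(-1)>60)
    m=cv2.morphologyEx(m.astype(np.uint8),cv2.MORPH_OPEN,np.ones((3,3)))>0
    return m
def G(W,c,th):  # world -> gauge frame xy (yaw th)
    q=W.copy(); q[...,:2]=(W[...,:2]-c)@np.array([[np.cos(th),-np.sin(th)],[np.sin(th),np.cos(th)]]); return q
E
python3 - <<'E'
from h import *
import pickle
c,p,d,W=pickle.load(open('w1.pkl','rb'))
m=gauge(W,p); P=W[m]
r=cv2.minAreaRect(P[:,:2].astype(np.float32)); print(r,len(P))
for k in range(-9,1): pass
th=np.radians(-9.5)
# edge-robust: fit yaw minimising x-spread, extents by percentiles
best=min(np.radians(np.arange(-12,-6,.1)),key=lambda a:np.ptp(np.percentile(G(P,np.array([.5175,-.119]),a)[:,0],[.5,99.5])))
q=G(P,np.array([.5175,-.119]),best)
print('yaw',np.degrees(best),'x ext',np.percentile(q[:,0],[.3,99.7]),'y ext',np.percentile(q[:,1],[.3,99.7]))
g=G(W,np.array([.5175,-.119]),best); z=W[...,2]
hsv=cv2.cvtColor(p,cv2.COLOR_RGB2HSV); H,S,V=[hsv[...,i].astype(int) for i in range(3)]
box=(abs(g[...,0])<.06)&(abs(g[...,1])<.22)
def rep(n,k):
    k=k&box; Q=g[k]
    if len(Q): print(n,len(Q),'med',np.median(Q,0).round(4),'min',np.percentile(Q,2,0).round(4),'max',np.percentile(Q,98,0).round(4))
rep('tab top',(H>105)&(H<130)&(S>120)&(z>.135)&(z<.145))
rep('post',(z>.086)&(z<.094)&(g[...,1]>.05)&(H>80)&(H<100))
dark=(V<110)&(S<90)
rep('sup A',dark&(z>.035)&(z<.065)&(g[...,1]>-.06)&(g[...,1]<-.02))
rep('sup B',dark&(z>.035)&(z<.065)&(g[...,1]>.02)&(g[...,1]<.055))
rep('plunger',(z>.055)&(z<.08)&(g[...,1]>.05)&(g[...,1]<.082))
rep('nose',(z>.055)&(z<.08)&(g[...,1]>-.12)&(g[...,1]<-.05))
rep('yellow',(H>22)&(H<34)&(S>150)&(z>.1))
rep('orange',(H>5)&(H<16)&(S>170)&(z>.05)&(g[...,1]>.1))
rep('lens',(V<60)&(z>.1)&(g[...,1]>.1))
E
```

```text
((0.5150507092475891, -0.11833682656288147), (0.37945762276649475, 0.11016173660755157), 80.56037902832031) 12699
yaw -9.30000000000001 x ext [-0.05718851  0.05227554] y ext [-0.18645094  0.18775707]
tab top 299 med [-0.0023 -0.1345  0.14  ] min [-0.0189 -0.1421  0.1353] max [ 0.0139 -0.1304  0.1416]
post 1443 med [-0.0034  0.0966  0.0905] min [-0.0417  0.0824  0.0879] max [0.0261 0.113  0.0926]
sup A 467 med [-0.0016 -0.0358  0.0463] min [-0.0305 -0.0432  0.0406] max [ 0.0264 -0.0292  0.0557]
sup B 483 med [-0.0011  0.0355  0.0472] min [-0.0314  0.029   0.0413] max [0.0267 0.0419 0.0555]
plunger 213 med [-0.0025  0.0746  0.0691] min [-0.0242  0.0676  0.0654] max [0.019  0.0817 0.0745]
nose 420 med [-0.0031 -0.1125  0.0724] min [-0.0305 -0.1174  0.0556] max [ 0.0248 -0.0714  0.0799]
yellow 320 med [-0.023   0.1408  0.1842] min [-0.0285  0.1344  0.1673] max [-0.018   0.1509  0.1869]
orange 54 med [-0.002   0.1214  0.0708] min [-0.0101  0.1201  0.0599] max [0.0066 0.123  0.0736]
lens 419 med [-0.0297  0.1244  0.1562] min [-0.0425  0.1194  0.1002] max [-0.0225  0.1697  0.1662]
```

{"name": "arm_command", "arguments": {"plan": [[0, 0, 3, -0.003, 0.04, 0, -1], [0, 0, 5.5, -0.006, 0.08, 0, -1], [0, 0, 5.5, -0.009, 0.12, 0, -1], [0, 0, 5.5, -0.012, 0.16, 0, -1], [0, 0, 5.5, -0.015, 0.2, 0, -1]]}}

```text
clock: 1.82
position: [0.4817, 0.0634, 0.3309]
eef_rot: [2.308, 2.131, -0.002]
contact_force: [1.2, 0.8, -0.1]
finger_gap: 1.004
grasp_force: 0.0
```

{"name": "arm_command", "arguments": {"plan": [[0, 0, 0, -0.004, 0.039, -0.01, -1], [0, 0, 0, -0.008, 0.078, -0.02, -1], [0, 0, 0, -0.012, 0.117, -0.03, -1], [0, 0, 0, -0.016, 0.156, -0.04, -1], [0, 0, 0, -0.02, 0.195, -0.05, -1]]}}

```text
clock: 2.23
position: [0.4624, 0.2583, 0.2803]
eef_rot: [2.307, 2.131, -0.002]
contact_force: [0.9, 0.1, 0.8]
finger_gap: 0.999
grasp_force: 0.0
```

{"name": "arm_command", "arguments": {"plan": [[0, 0, 0, 0, 0.03, -0.02, -1], [0, 0, 0, 0, 0.05, -0.02, -1], [0, 0, 0, 0, 0.05, -0.02, -1], [0, 0, 0, 0, 0.05, -0.02, -1]]}}

```text
clock: 2.57
position: [0.4623, 0.3082, 0.2604]
eef_rot: [-2.304, -2.135, 0.003]
contact_force: [-0.1, -0.9, 0.3]
finger_gap: 0.999
grasp_force: 0.0
```

Run:
```python
from h import *
import pickle
c=get_calibration('wrist'); p,d,W=cloud('wrist'); s=sense(); print(np.round(s['position'],4),np.round(Ro.from_rotvec(s['eef_rot']).as_matrix()[:,0],3),s['clock'],np.round(s['q'],2))
pickle.dump((c,p,d,W),open('w2.pkl','wb')); save('w2.png',p,1.25)
z=W[...,2]
for n,b in(('wood',(.41,.515)),('black',(.515,.62))):
    k=(z>.066)&(z<.1)&(W[...,0]>b[0])&(W[...,0]<b[1])&(W[...,1]>.22)&(W[...,1]<.42)
    P=W[k][:,:2].astype(np.float32); print(n,len(P),cv2.minAreaRect(P),'top z',np.percentile(W[k][:,2],[50,95,99]).round(4))
```

```text
[0.4628 0.3068 0.2607] [ 0.078  0.997 -0.002] 2.6167 [-0.24  0.39 -0.56  1.95  0.27  0.88 -1.02]
wood 4039 ((0.45994067192077637, 0.317298024892807), (0.10971521586179733, 0.0423278771340847), 86.5059585571289) top z [0.0814 0.0848 0.0854]
black 4119 ((0.5593616366386414, 0.31104350090026855), (0.11044424772262573, 0.04300648719072342), 86.6738510131836) top z [0.0811 0.0847 0.0853]
```

View pics/w2.png

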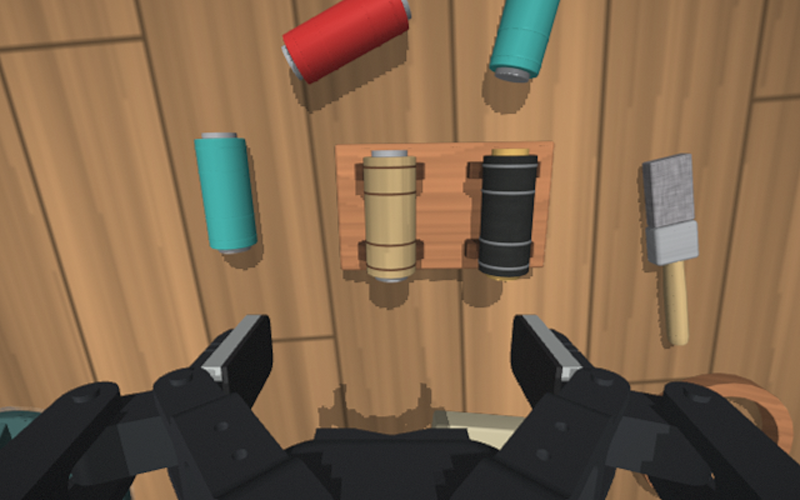

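The wrist view shows the wooden roller at (390,215) and the black one at (510,213), with the look-alikes standing clear. The wooden roller's top is at 85 mm, so its axis is at 63 mm, in agreement across the views. I'll descend and grasp it.

{"name": "arm_command", "arguments": {"plan": [[0, 0, 1, -0.001, 0.01, -0.03, -1], [0, 0, 1, -0.001, 0.01, -0.07, -1], [0, 0, 1, -0.001, 0.01, -0.11, -1], [0, 0, 1, -0.001, 0.01, -0.145, -1], [0, 0, 1, -0.001, 0.01, -0.17, -1]]}}

```text
clock: 3.03
position: [0.4616, 0.3141, 0.0888]
eef_rot: [2.289, 2.149, -0.006]
contact_force: [-0.1, 1.2, -0.7]
finger_gap: 0.997
grasp_force: 0.0
```

{"name": "arm_command", "arguments": {"plan": [[0, 0, 0, 0, 0, -0.02, -1], [0, 0, 0, 0, 0, -0.035, -1], [0, 0, 0, 0, 0, -0.045, -1], [0, 0, 0, 0, 0, -0.052, -1], [0, 0, 0, 0, 0, -0.052, -1]]}}

```text
clock: 3.45
position: [0.4617, 0.3167, 0.0386]
eef_rot: [2.288, 2.152, -0.003]
contact_force: [-0.1, -0.0, -0.6]
finger_gap: 0.998
grasp_force: 0.0
```

{"name": "arm_command", "arguments": {"plan": [[0, 0, 0, 0, 0, 0, 0], [0, 0, 0, 0, 0, 0, 0.5], [0, 0, 0, 0, 0, 0, 1], [0, 0, 0, 0, 0, 0, 1], [0, 0, 0, 0, 0, 0, 1]], "squeeze": 35}}

```text
clock: 3.87
position: [0.4618, 0.3188, 0.0404]
eef_rot: [2.286, 2.154, 0.002]
contact_force: [-1.5, -1.0, 6.2]
finger_gap: 0.502
grasp_force: 34.9
```

{"name": "arm_command", "arguments": {"plan": [[0, 0, 0, 0, 0, 0, 1], [0, 0, 0, 0, 0, 0, 1], [0, 0, 0, 0, 0, 0, 1], [0, 0, 0, 0, 0, 0, 1], [0, 0, 0, 0, 0, 0, 1]]}}

```text
clock: 4.28
position: [0.4618, 0.3187, 0.0404]
eef_rot: [2.286, 2.154, 0.002]
contact_force: [-0.8, -1.0, 6.8]
finger_gap: 0.508
grasp_force: 34.9
```

{"name": "arm_command", "arguments": {"plan": [[0, 0, 0, 0, 0, 0.02, 1], [0, 0, 0, 0, 0, 0.05, 1], [0, 0, 0, 0, 0, 0.09, 1], [0, 0, 0, 0, 0, 0.13, 1], [0, 0, 0, 0, 0, 0.17, 1]]}}

```text
clock: 4.7
position: [0.4604, 0.3176, 0.2103]
eef_rot: [-2.286, -2.154, 0.003]
contact_force: [1.0, 0.2, -3.0]
finger_gap: 0.502
grasp_force: 36.7
```

{"name": "arm_command", "arguments": {"plan": [[0, 0, -1, 0.004, -0.025, 0.03, 1], [0, 0, -2, 0.008, -0.06, 0.04, 1], [0, 0, -3, 0.012, -0.095, 0.04, 1], [0, 0, -4, 0.016, -0.13, 0.04, 1], [0, 0, -6, 0.02, -0.165, 0.04, 1]]}}

```text
clock: 5.12
position: [0.4806, 0.1514, 0.2494]
eef_rot: [2.396, 2.031, -0.001]
contact_force: [1.1, 0.1, -3.1]
finger_gap: 0.505
grasp_force: 37.0
```

{"name": "arm_command", "arguments": {"plan": [[0, 0, 0, 0.005, -0.035, 0, 1], [0, 0, 0, 0.01, -0.07, 0, 1], [0, 0, 0, 0.015, -0.105, 0, 1], [0, 0, 0, 0.02, -0.14, 0, 1], [0, 0, 0, 0.025, -0.175, 0, 1]]}}

```text
clock: 5.53
position: [0.5053, -0.0235, 0.249]
eef_rot: [-2.396, -2.032, 0.002]
contact_force: [2.2, 0.3, -2.5]
finger_gap: 0.507
grasp_force: 37.0
```

{"name": "arm_command", "arguments": {"plan": [[0, 0, 0, 0.005, -0.03, 0, 1], [0, 0, 0, 0.009, -0.06, 0, 1], [0, 0, 0, 0.009, -0.085, 0, 1], [0, 0, 0, 0.009, -0.097, 0, 1], [0, 0, 0, 0.009, -0.097, 0, 1]]}}

```text
clock: 5.95
position: [0.5142, -0.1223, 0.2486]
eef_rot: [-2.402, -2.024, 0.004]
contact_force: [-1.0, -0.1, -2.7]
finger_gap: 0.505
grasp_force: 36.9
```

Run:
```python
from h import *
import pickle
c=get_calibration('wrist'); p,d,W=cloud('wrist'); s=sense(); R=Ro.from_rotvec(s['eef_rot'])
print(np.round(s['position'],4),np.degrees(np.arctan2(*R.as_matrix()[[1,0],0])).round(2),s['clock'],s['finger_gap'],s['grasp_force'])
pickle.dump((c,p,d,W),open('w3.pkl','wb')); save('w3.png',p,1.25)
m=gauge(W,p); print(cv2.minAreaRect(W[m][:,:2].astype(np.float32)))
# roller in tool frame: wood colours near the tool
T=R.inv().apply((W-s['position']).reshape(-1,3)).reshape(W.shape)
hsv=cv2.cvtColor(p,cv2.COLOR_RGB2HSV)
k=(abs(T[...,0])<.075)&(abs(T[...,1])<.03)&(T[...,2]>-.06)&(T[...,2]<.03)&(p.max(-1)>100)
print('roller in tool',np.percentile(T[k],[1,50,99],axis=0).round(4))
```

```text
[ 0.5145 -0.1195  0.2488] 80.42 6.0 0.5068692478455228 36.938899755477905
((0.5308451652526855, -0.02521345019340515), (0.16376379132270813, 0.11021817475557327), 80.61126708984375)
roller in tool [[-0.0179 -0.0263 -0.0445]
 [ 0.0195 -0.0006 -0.0407]
 [ 0.0507  0.0252 -0.0147]]
```

View pics/w3.png

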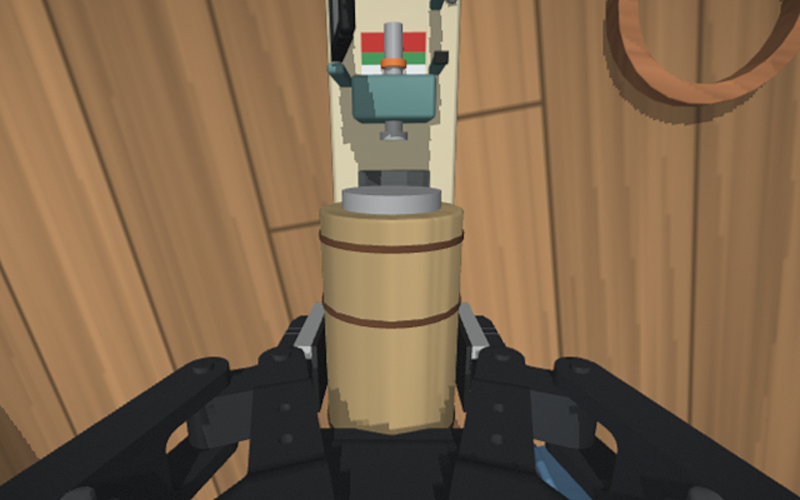

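The wrist view shows the roller held square at (391,310), with the plunger tip (393,130) and far support (394,178) lined up ahead of it. I'll get the remaining offset in the tool frame.

Run:
```python
from h import *
import pickle
c,p,d,W=pickle.load(open('w3.pkl','rb')); s=sense(); R=Ro.from_rotvec(s['eef_rot'])
T=R.inv().apply((W-s['position']).reshape(-1,3)).reshape(W.shape); z=W[...,2]
hsv=cv2.cvtColor(p,cv2.COLOR_RGB2HSV); H,S,V=[hsv[...,i].astype(int) for i in range(3)]
def rep(n,k): 
    Q=T[k]; print(n,len(Q),np.percentile(Q,[2,50,98],axis=0).round(4).tolist(),'z',np.median(z[k]).round(4))
tr=(abs(T[...,1])<.05)&(T[...,0]>.02)
rep('post top',tr&(z>.087)&(z<.094)&(H>78)&(H<102))
rep('plunger disc',tr&(z>.057)&(z<.08)&(T[...,0]<.08)&(T[...,2]>.1))
rep('support B',tr&(V<110)&(S<90)&(z>.036)&(z<.06)&(T[...,0]<.06))
rep('disc end',(S<40)&(T[...,2]<.02)&(T[...,2]>-.06)&(T[...,0]>.03)&(abs(T[...,1])<.03))
m=gauge(W,p); rep('base',m)
```

```text
post top 2422 [[0.0826, -0.0348, 0.1563], [0.0975, 0.0005, 0.1582], [0.112, 0.029, 0.1605]] z 0.0905
plunger disc 216 [[0.069, -0.0093, 0.1744], [0.0728, 0.001, 0.1785], [0.0793, 0.0113, 0.1836]] z 0.0702
support B 695 [[0.0318, -0.027, 0.193], [0.0378, 0.0026, 0.2023], [0.0436, 0.0301, 0.2104]] z 0.0465
disc end 1694 [[0.0457, -0.0139, -0.0374], [0.0493, -0.0002, -0.0336], [0.0508, 0.0132, -0.0118]] z 0.2824
base 8597 [[0.0267, -0.0523, 0.2163], [0.0844, 0.0114, 0.2182], [0.1747, 0.0542, 0.2204]] z 0.0306
```

{"name": "arm_command", "arguments": {"plan": [[0, 0, 0, 0.001, 0.002, -0.02, 1], [0, 0, 0, 0.002, 0.004, -0.055, 1], [0, 0, 0, 0.002, 0.004, -0.09, 1], [0, 0, 0, 0.002, 0.004, -0.125, 1], [0, 0, 0, 0.002, 0.004, -0.15, 1]]}}

```text
clock: 6.42
position: [0.5162, -0.1113, 0.0971]
eef_rot: [-2.39, -2.034, 0.0]
contact_force: [-0.9, -1.5, -3.0]
finger_gap: 0.504
grasp_force: 36.8
```

{"name": "arm_command", "arguments": {"plan": [[0, 0, 0, 0, 0, -0.012, 1], [0, 0, 0, 0, 0, -0.024, 1], [0, 0, 0, 0, 0, -0.034, 1], [0, 0, 0, 0, 0, -0.044, 1], [0, 0, 0, 0, 0, -0.05, 1]]}}

```text
clock: 6.83
position: [0.5175, -0.113, 0.0486]
eef_rot: [-2.394, -2.033, -0.001]
contact_force: [0.5, -0.7, -3.0]
finger_gap: 0.502
grasp_force: 36.8
```

{"name": "arm_command", "arguments": {"plan": [[0, 0, 0, 0, 0, -0.003, 1], [0, 0, 0, 0, 0, -0.006, 1], [0, 0, 0, 0, 0, -0.009, 1], [0, 0, 0, 0, 0, -0.009, 1], [0, 0, 0, 0, 0, -0.009, 1]]}}

```text
clock: 7.25
position: [0.5177, -0.1147, 0.0407]
eef_rot: [2.396, 2.031, 0.001]
contact_force: [0.2, 0.2, -2.8]
finger_gap: 0.504
grasp_force: 36.9
```

{"name": "arm_command", "arguments": {"plan": [[0, 0, 0, 0, 0, -0.001, 1], [0, 0, 0, 0, 0, -0.002, 1], [0, 0, 0, 0, 0, -0.002, 1], [0, 0, 0, 0, 0, -0.002, 1]]}}

```text
clock: 7.58
position: [0.5177, -0.1148, 0.0403]
eef_rot: [2.395, 2.03, 0.0]
contact_force: [-3.7, -0.3, 14.4]
finger_gap: 0.502
grasp_force: 38.4
```

{"name": "arm_command", "arguments": {"plan": [[0, 0, 0, -0.001, 0, 0.001, 1], [0, 0, 0, -0.001, 0, 0.001, 0.3], [0, 0, 0, -0.001, 0, 0.001, 0], [0, 0, 0, -0.001, 0, 0.001, -0.5], [0, 0, 0, -0.001, 0, 0.001, -1]]}}

```text
clock: 8.0
position: [0.5165, -0.1148, 0.0394]
eef_rot: [2.396, 2.031, 0.0]
contact_force: [0.2, -0.5, 0.2]
finger_gap: 0.772
grasp_force: 0.0
```

{"name": "arm_command", "arguments": {"plan": [[0, 0, 0, 0, 0, 0, -1], [0, 0, 0, 0, 0, 0, -1], [0, 0, 0, 0, 0, 0, -1], [0, 0, 0, 0, 0, 0.02, -1], [0, 0, 0, 0, 0, 0.04, -1]]}}

```text
clock: 8.42
position: [0.5151, -0.1144, 0.0786]
eef_rot: [-2.394, -2.03, 0.004]
contact_force: [0.9, 0.1, 0.5]
finger_gap: 0.999
grasp_force: 0.0
```

{"name": "arm_command", "arguments": {"plan": [[0, 0, 0, 0, -0.005, 0.04, -1], [0, 0, 0, 0, -0.015, 0.08, -1], [0, 0, 0, 0, -0.025, 0.12, -1], [0, 0, 0, -0.005, -0.035, 0.16, -1], [0, 0, 0, -0.005, -0.06, 0.19, -1]]}}

```text
clock: 8.83
position: [0.5115, -0.1718, 0.2726]
eef_rot: [2.391, 2.037, 0.004]
contact_force: [0.2, 0.4, -0.5]
finger_gap: 1.002
grasp_force: 0.0
```

{"name": "arm_command", "arguments": {"plan": [[0, 0, 0, 0, -0.01, 0.01, 0], [0, 0, 0, 0, -0.01, 0.01, 1], [0, 0, 0, 0, -0.01, 0.01, 1], [0, 0, 0, 0, -0.01, 0.01, 1], [0, 0, 0, 0, -0.01, 0.01, 1]]}}

```text
clock: 9.25
position: [0.5102, -0.1828, 0.2774]
eef_rot: [-2.391, -2.032, 0.002]
contact_force: [1.0, -0.6, -0.4]
finger_gap: 0.299
grasp_force: 0.0
```

Run:
```python
from h import *
import pickle
c=get_calibration('wrist'); p,d,W=cloud('wrist'); s=sense(); R=Ro.from_rotvec(s['eef_rot'])
th=np.arctan2(*R.as_matrix()[[1,0],0])-np.pi/2
print(np.round(s['position'],4),np.degrees(th),s['clock'],s['finger_gap'])
pickle.dump((c,p,d,W,s['position']),open('w4.pkl','wb')); save('w4.png',p,1.25)
m=gauge(W,p); r=cv2.minAreaRect(W[m][:,:2].astype(np.float32)); print(r)
c0=np.array([.516,-.1185]); g=G(W,c0,np.radians(-9.45)); z=W[...,2]
hsv=cv2.cvtColor(p,cv2.COLOR_RGB2HSV); H,S,V=[hsv[...,i].astype(int) for i in range(3)]
box=(abs(g[...,0])<.06)&(abs(g[...,1])<.22)
def rep(n,k):
    Q=g[k&box]
    if len(Q): print(n,len(Q),np.percentile(Q,[2,50,98],axis=0).round(4).tolist())
rep('base',m)
rep('tab top',(H>105)&(H<130)&(S>120)&(z>.134)&(z<.146))
rep('roller',(z>.07)&(z<.09)&(g[...,1]>-.06)&(g[...,1]<.066)&(S>40))
rep('ends',(z>.066)&(z<.09)&(g[...,1]>-.1)&(g[...,1]<.08)&(S<40)&(abs(g[...,0])<.012))
rep('post',(z>.086)&(z<.094)&(g[...,1]>.07)&(H>80)&(H<100))
rep('yellow',(H>22)&(H<34)&(S>150)&(z>.1))
```

```text
[ 0.5104 -0.1829  0.2775] -9.27715315224119 9.3 0.20806331118117
((0.5101261734962463, -0.14931292831897736), (0.3148532509803772, 0.11021538078784943), 80.58248138427734)
base 11199 [[-0.054, -0.1346, 0.0284], [0.0104, 0.004, 0.0306], [0.0527, 0.1151, 0.0327]]
tab top 460 [[-0.0165, -0.1414, 0.1346], [-0.0002, -0.1348, 0.1401], [0.0163, -0.1306, 0.1419]]
roller 3865 [[-0.0202, -0.0447, 0.0714], [-0.0001, 0.0055, 0.0819], [0.019, 0.0506, 0.0853]]
ends 918 [[-0.0102, -0.0986, 0.0669], [-0.0003, -0.0721, 0.0783], [0.0098, 0.0786, 0.0818]]
post 1977 [[-0.0284, 0.0814, 0.0875], [-0.0001, 0.0935, 0.0906], [0.0277, 0.1057, 0.0922]]
```

View pics/w4.png

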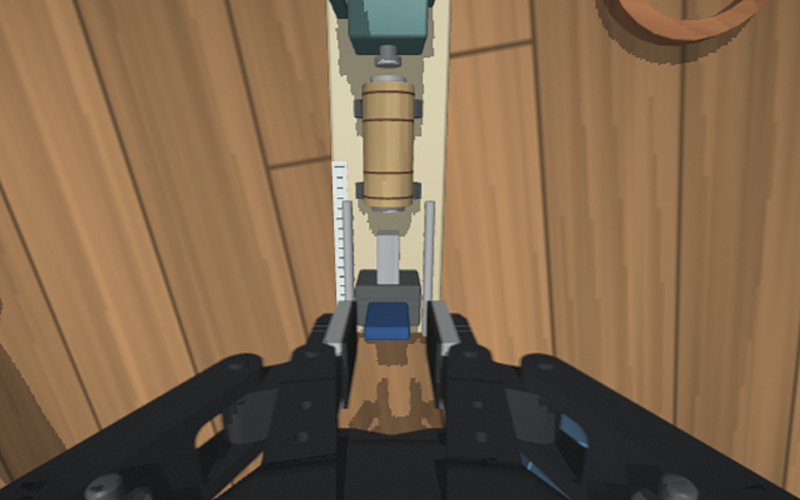

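The wrist view shows the roller lying straight in both V-supports (388,145), clear of the plunger (387,60) and the jaw nose (388,232). The tab is at (388,315), with the jaw at about 0.021. I'll go behind the tab with the fingers shut.

{"name": "arm_command", "arguments": {"plan": [[0, 0, 0, -0.008, -0.036, 0, 1], [0, 0, 0, -0.015, -0.07, 0, 1], [0, 0, 0, -0.022, -0.102, -0.01, 1], [0, 0, 0, -0.022, -0.102, -0.045, 1], [0, 0, 0, -0.022, -0.102, -0.08, 1]]}}

```text
clock: 9.72
position: [0.4896, -0.2893, 0.1986]
eef_rot: [2.398, 2.025, 0.001]
contact_force: [-0.0, 0.4, -0.3]
finger_gap: -0.001
grasp_force: 0.0
```

{"name": "arm_command", "arguments": {"plan": [[0, 0, 0, 0, 0, -0.03, 1], [0, 0, 0, 0, 0, -0.06, 1], [0, 0, 0, 0, 0, -0.085, 1], [0, 0, 0, 0, 0, -0.093, 1], [0, 0, 0, 0, 0, -0.093, 1]]}}

```text
clock: 10.13
position: [0.4876, -0.2847, 0.1034]
eef_rot: [-2.39, -2.03, 0.003]
contact_force: [-0.5, 0.6, -0.8]
finger_gap: -0.001
grasp_force: 0.0
```

```bash
cat >> h.py <<'E'
C0=np.array([.516,-.1185]); TH=np.radians(-9.45)
def state():
    s=sense(); p=np.array(s['position']); f=np.array(s['contact_force']); 
    q=G(np.r_[p][None],C0,TH)[0]; ff=G(f[None],np.zeros(2),TH)[0]
    print('clk %.2f'%s['clock'],'tcp gauge',q.round(4),'force gauge',ff.round(1),'gap %.2f'%s['finger_gap'])
    return s
E
python3 - <<'E'
from h import *
state(); p,d,W=cloud('wrist'); save('w5.png',p); g=G(W,C0,TH); z=W[...,2]
hsv=cv2.cvtColor(p,cv2.COLOR_RGB2HSV); H,S,V=[hsv[...,i].astype(int) for i in range(3)]
k=(H>105)&(H<130)&(S>120)&(z>.137)&(z<.145); print('tab',k.sum(),np.percentile(g[k],[2,50,98],axis=0).round(4).tolist())
E
```

```text
clk 10.13 tcp gauge [-0.0007 -0.1686  0.1034] force gauge [-0.6  0.6 -0.8] gap -0.00
tab 3098 [[-0.016, -0.1421, 0.1377], [0.0002, -0.1361, 0.1403], [0.0168, -0.1313, 0.1417]]
```

{"name": "arm_command", "arguments": {"plan": [[0, 0, 0, 0.0005, 0.003, 0, 1], [0, 0, 0, 0.001, 0.006, 0, 1], [0, 0, 0, 0.0015, 0.009, 0, 1], [0, 0, 0, 0.002, 0.012, 0, 1], [0, 0, 0, 0.0023, 0.014, 0, 1]]}}

```text
clock: 10.6
position: [0.4923, -0.2722, 0.1072]
eef_rot: [2.395, 2.031, 0.001]
contact_force: [0.3, 0.6, 0.6]
finger_gap: 0.004
grasp_force: 0.0
```

{"name": "arm_command", "arguments": {"plan": [[0, 0, 0, 0.0003, 0.002, 0, 1], [0, 0, 0, 0.0007, 0.004, 0, 1], [0, 0, 0, 0.001, 0.006, 0, 1], [0, 0, 0, 0.0013, 0.008, 0, 1], [0, 0, 0, 0.0017, 0.01, 0, 1]]}}

```text
clock: 11.02
position: [0.4929, -0.2669, 0.1071]
eef_rot: [2.396, 2.025, -0.005]
contact_force: [-2.2, -7.0, 3.4]
finger_gap: 0.0
grasp_force: 3.7
```

```bash
cat >> h.py <<'E'
def look(n):
    state(); p,d,W=cloud('wrist'); save(n,p,1.25); g=G(W,C0,TH); z=W[...,2]
    hsv=cv2.cvtColor(p,cv2.COLOR_RGB2HSV); H,S,V=[hsv[...,i].astype(int) for i in range(3)]
    box=(abs(g[...,0])<.06)
    def rep(nm,k):
        k=k&box; print(nm,k.sum(),np.percentile(g[k],[2,50,98],axis=0).round(4).tolist() if k.any() else '')
    rep('tab',(H>105)&(H<130)&(S>120)&(z>.137)&(z<.145))
    rep('barrel',(z>.072)&(z<.09)&(g[...,1]>-.06)&(g[...,1]<.08)&(S>40)&(H<30))
    rep('nose',(z>.066)&(z<.08)&(g[...,1]>-.1)&(g[...,1]<-.03)&(S<40)&(abs(g[...,0])<.01))
    rep('collar',(H>5)&(H<16)&(S>170)&(z>.05)&(z<.09)&(g[...,1]>.1))
    rep('post',(z>.086)&(z<.094)&(g[...,1]>.07)&(H>80)&(H<100))
    return p,g
E
python3 -c "
from h import *
look('w6.png')"
```

```text
clk 11.02 tcp gauge [ 0.0016 -0.1501  0.1071] force gauge [-1.  -7.3  3.4] gap 0.00
tab 2707 [[-0.0161, -0.1376, 0.1375], [0.0003, -0.1315, 0.1403], [0.0167, -0.1269, 0.1416]]
barrel 3259 [[-0.0188, -0.0475, 0.0726], [-0.0002, -0.0399, 0.0818], [0.0186, -0.0309, 0.0854]]
nose 1071 [[-0.0097, -0.0986, 0.0672], [0.0002, -0.0525, 0.0776], [0.0098, -0.0476, 0.08]]
collar 0 
post 0
```

{"name": "arm_command", "arguments": {"plan": [[0, 0, 0, 0.0005, 0.003, 0, 1], [0, 0, 0, 0.001, 0.006, 0, 1], [0, 0, 0, 0.0015, 0.009, 0, 1], [0, 0, 0, 0.002, 0.012, 0, 1], [0, 0, 0, 0.0025, 0.015, 0, 1]]}}

```text
clock: 11.48
position: [0.4953, -0.252, 0.107]
eef_rot: [2.397, 2.025, -0.005]
contact_force: [-1.2, -7.5, 4.0]
finger_gap: 0.001
grasp_force: 3.9
```

{"name": "arm_command", "arguments": {"plan": [[0, 0, 0, 0.0003, 0.002, 0, 1], [0, 0, 0, 0.0007, 0.004, 0, 1], [0, 0, 0, 0.001, 0.006, 0, 1], [0, 0, 0, 0.0013, 0.008, 0, 1], [0, 0, 0, 0.0013, 0.008, 0, 1]]}}

```text
clock: 11.9
position: [0.4965, -0.2448, 0.1071]
eef_rot: [2.397, 2.024, -0.007]
contact_force: [-1.4, -8.6, 3.0]
finger_gap: -0.001
grasp_force: 4.5
```

```bash
python3 -c "
from h import *
look('w7.png')"
```

```text
clk 11.90 tcp gauge [ 0.0015 -0.1278  0.1071] force gauge [-0.  -8.7  3. ] gap -0.00
tab 2724 [[-0.0161, -0.1155, 0.1376], [0.0003, -0.1093, 0.1403], [0.0167, -0.1046, 0.1416]]
barrel 5795 [[-0.0189, -0.0405, 0.0727], [-0.0002, -0.0244, 0.0822], [0.0186, -0.0092, 0.0853]]
nose 1007 [[-0.0097, -0.089, 0.0741], [0.0005, -0.052, 0.0794], [0.0098, -0.0409, 0.08]]
collar 0 
post 0
```

{"name": "arm_command", "arguments": {"plan": [[0, 0, 0, 0.0003, 0.0015, 0, 1], [0, 0, 0, 0.0005, 0.003, 0, 1], [0, 0, 0, 0.0007, 0.0045, 0, 1], [0, 0, 0, 0.001, 0.006, 0, 1], [0, 0, 0, 0.001, 0.006, 0, 1]]}}

```text
clock: 12.37
position: [0.4973, -0.2402, 0.1071]
eef_rot: [2.397, 2.023, -0.008]
contact_force: [-2.5, -11.3, 3.8]
finger_gap: 0.001
grasp_force: 5.7
```

```bash
python3 -c "
from h import *
look('w8.png')"
```

```text
clk 12.37 tcp gauge [ 0.0015 -0.1231  0.1071] force gauge [ -0.6 -11.5   3.8] gap 0.00
tab 2722 [[-0.0161, -0.1108, 0.1375], [0.0003, -0.1045, 0.1403], [0.0167, -0.0999, 0.1417]]
barrel 5805 [[-0.0189, -0.0358, 0.0727], [-0.0001, -0.0198, 0.0821], [0.0187, -0.0048, 0.0853]]
nose 1035 [[-0.0098, -0.0846, 0.0743], [0.0006, -0.0483, 0.0794], [0.0098, -0.0362, 0.08]]
collar 0 
post 0
```

{"name": "arm_command", "arguments": {"plan": [[0, 0, 0, 0.0002, 0.0015, 0, 1], [0, 0, 0, 0.0005, 0.003, 0, 1], [0, 0, 0, 0.0008, 0.005, 0, 1], [0, 0, 0, 0.0008, 0.005, 0, 1], [0, 0, 0, 0.0008, 0.005, 0, 1]]}}

```text
clock: 12.83
position: [0.4979, -0.2363, 0.1071]
eef_rot: [2.397, 2.021, -0.01]
contact_force: [-2.9, -13.5, 4.0]
finger_gap: -0.0
grasp_force: 6.7
```

```bash
python3 -c "
from h import *
look('w9.png')"
```

```text
clk 12.83 tcp gauge [ 0.0015 -0.1192  0.1071] force gauge [ -0.6 -13.7   4. ] gap -0.00
tab 2711 [[-0.0162, -0.1068, 0.1376], [0.0003, -0.1007, 0.1403], [0.0167, -0.096, 0.1417]]
barrel 5788 [[-0.0189, -0.0319, 0.0727], [-0.0001, -0.0159, 0.0821], [0.0186, -0.0008, 0.0853]]
nose 1011 [[-0.0097, -0.0802, 0.0743], [-0.0002, -0.043, 0.0794], [0.0097, -0.0323, 0.08]]
collar 0 
post 0
```

The jaw tab is at y = -0.101 (jaw about 0.056), and the push force is about 5 N above sliding, so the plunger is in by roughly 5 to 6 mm. I'll back off, rise and look at the lens station.

{"name": "arm_command", "arguments": {"plan": [[0, 0, 0, -0.001, -0.006, 0, 1], [0, 0, 0, -0.003, -0.018, 0, 1], [0, 0, 0, -0.003, -0.02, 0.02, 1], [0, 0, 0, -0.003, -0.02, 0.06, 1], [0, 0, 0, -0.003, -0.02, 0.1, 1]]}}

```text
clock: 13.3
position: [0.4944, -0.248, 0.2058]
eef_rot: [-2.392, -2.029, 0.002]
contact_force: [0.0, -1.6, 1.1]
finger_gap: -0.0
grasp_force: 0.0
```

{"name": "arm_command", "arguments": {"plan": [[0, 0, 0, 0, 0, 0.04, 1], [0, 0, 0, 0, 0.01, 0.08, 1], [0, 0, 0, 0.006, 0.05, 0.085, 1], [0, 0, 0, 0.012, 0.09, 0.085, 1], [0, 0, 0, 0.018, 0.12, 0.085, 1]]}}

```text
clock: 13.72
position: [0.5144, -0.1254, 0.2927]
eef_rot: [2.394, 2.033, 0.004]
contact_force: [-0.1, 0.3, 0.5]
finger_gap: -0.002
grasp_force: 0.0
```

{"name": "arm_command", "arguments": {"plan": [[0, 0, 0, 0.006, 0.035, 0, 1], [0, 0, 0, 0.012, 0.07, 0, 1], [0, 0, 0, 0.014, 0.085, 0, 1], [0, 0, 0, 0.014, 0.085, 0, 1], [0, 0, 0, 0.014, 0.085, 0, 1]]}}

```text
clock: 14.13
position: [0.5277, -0.0425, 0.2911]
eef_rot: [-2.392, -2.035, 0.001]
contact_force: [0.3, -0.7, 0.0]
finger_gap: -0.003
grasp_force: 0.0
```

```bash
cat >> h.py <<'E'
def lens(n):
    p,g=look(n); z=g[...,2]
    hsv=cv2.cvtColor(p,cv2.COLOR_RGB2HSV); H,S,V=[hsv[...,i].astype(int) for i in range(3)]
    box=(abs(g[...,0])<.09)&(g[...,1]>.09)&(g[...,1]<.2)
    for nm,k in(('yellow',(H>22)&(H<34)&(S>150)&(z>.07)),('black',(V<70)&(z>.082)),('green',(H>50)&(H<75)&(S>100)),('red',((H<4)|(H>176))&(S>150))):
        k=k&box; print(nm,k.sum(),np.percentile(g[k],[1,50,99],axis=0).round(4).tolist() if k.any() else '')
    return p,g
E
python3 -c "
from h import *
lens('w10.png')"
```

```text
clk 14.13 tcp gauge [-0.0009  0.0769  0.2911] force gauge [ 0.4 -0.6  0. ] gap -0.00
tab 34 [[-0.0077, -0.0984, 0.1375], [-0.0012, -0.0964, 0.139], [0.0042, -0.0947, 0.1405]]
barrel 1822 [[-0.0197, 0.0031, 0.0725], [-0.0007, 0.0373, 0.0818], [0.0181, 0.0677, 0.0853]]
nose 0 
collar 52 [[-0.009, 0.1263, 0.0673], [-0.0006, 0.1276, 0.071], [0.0078, 0.1297, 0.0741]]
post 1509 [[-0.0293, 0.0824, 0.0878], [-0.001, 0.0977, 0.0904], [0.0274, 0.1115, 0.0923]]
yellow 428 [[-0.027, 0.1344, 0.1692], [-0.0208, 0.1469, 0.1851], [-0.0164, 0.159, 0.1869]]
black 13754 [[-0.0564, 0.0901, 0.099], [-0.0065, 0.0941, 0.3774], [0.0544, 0.1694, 0.3908]]
green 166 [[-0.0234, 0.1244, 0.0508], [0.0099, 0.128, 0.0524], [0.0235, 0.1314, 0.058]]
red 296 [[-0.0221, 0.1335, 0.0509], [0.0081, 0.1393, 0.0526], [0.0232, 0.1449, 0.0543]]
```

View pics/w10.png

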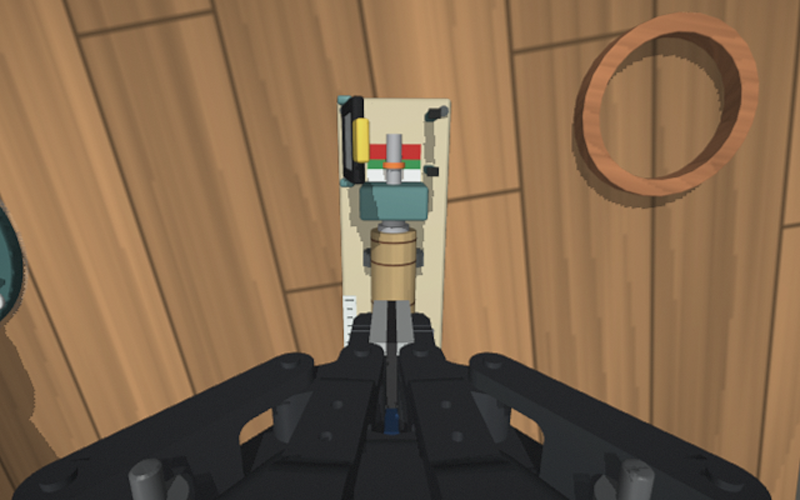

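The view shows the collar (394,165) sitting over the green block. It has moved from y = 0.1214 to 0.1276, about 6 mm. The roller is gripped, and the lens is near upright at (352,140) with its tongue at (362,140). I'll go round to the lens's upper-face side, at gauge -x.

{"name": "arm_command", "arguments": {"plan": [[0, 0, 0, -0.02, 0.027, 0, 1], [0, 0, 0, -0.04, 0.055, 0, 1], [0, 0, 0, -0.056, 0.081, 0, 1], [0, 0, 0, -0.056, 0.081, -0.03, 1], [0, 0, 0, -0.056, 0.081, -0.065, 1]]}}

```text
clock: 14.6
position: [0.4736, 0.0374, 0.228]
eef_rot: [2.392, 2.028, 0.009]
contact_force: [0.2, -1.6, 0.0]
finger_gap: 0.0
grasp_force: 0.0
```

{"name": "arm_command", "arguments": {"plan": [[0, 0, 0, 0, 0, -0.025, 1], [0, 0, 0, 0, 0, -0.045, 1], [0, 0, 0, 0, 0, -0.054, 1], [0, 0, 0, 0, 0, -0.054, 1], [0, 0, 0, 0, 0, -0.054, 1]]}}

```text
clock: 15.02
position: [0.4723, 0.0364, 0.1724]
eef_rot: [2.398, 2.029, -0.001]
contact_force: [-0.2, 0.2, 0.1]
finger_gap: 0.005
grasp_force: 0.0
```

Run:
```python
from h import *
state(); p,d,W=cloud('wrist'); save('w11.png',p,1.25); g=G(W,C0,TH); z=g[...,2]
hsv=cv2.cvtColor(p,cv2.COLOR_RGB2HSV); H,S,V=[hsv[...,i].astype(int) for i in range(3)]
for nm,k in(('yellow',(H>22)&(H<34)&(S>150)&(z>.1)),('ears teal',(H>78)&(H<102)&(S>60)&(z>.085)&(z<.1)&(g[...,0]<-.03))):
    k=k&(abs(g[...,0])<.08)&(g[...,1]>.1)&(g[...,1]<.2); print(nm,k.sum(),np.percentile(g[k],[1,50,99],axis=0).round(4).tolist() if k.any() else '')
f=np.load('top.npz'); g=G(f['W'],C0,TH); z=g[...,2]; p=f['p']; hsv=cv2.cvtColor(p,cv2.COLOR_RGB2HSV); H=hsv[...,0]
k=(H>78)&(H<102)&(hsv[...,1]>50)&(z>.08)&(z<.1)&(g[...,0]<-.03)&(abs(g[...,1]-.15)<.05); print('top ears',k.sum(),g[k].round(3)[:8].tolist())
```

```text
clk 15.02 tcp gauge [-0.0686  0.1456  0.1724] force gauge [-0.2  0.2  0.1] gap 0.00
yellow 1903 [[-0.027, 0.1358, 0.1671], [-0.0233, 0.1495, 0.1826], [-0.0161, 0.1603, 0.1865]]
ears teal 274 [[-0.0463, 0.1115, 0.0861], [-0.0421, 0.179, 0.094], [-0.035, 0.1837, 0.0957]]
top ears 0 []
```

View pics/w11.png

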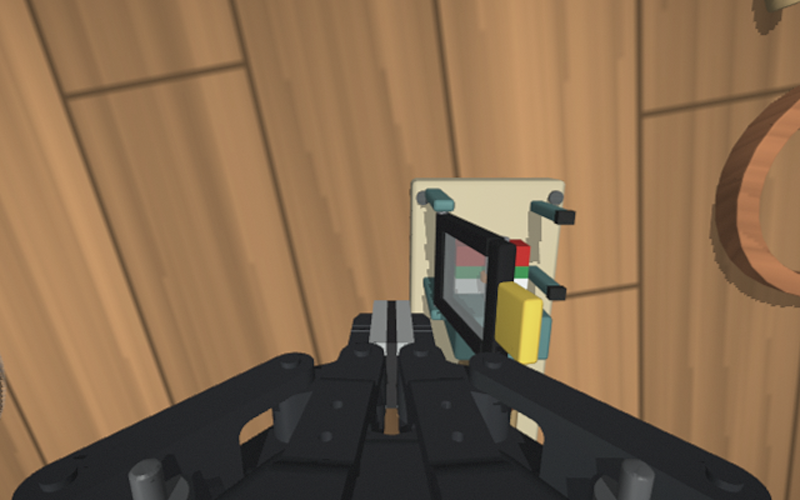

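The view shows the tongue (518,320) and the lens's upper face turned towards the fingers. The ear tops are at (440,200) and (430,285), which puts the hinge at gauge x ≈ -0.041 and the angle at about 1.37 rad. I'll swing the lens down along its arc.

{"name": "arm_command", "arguments": {"plan": [[0, 0, 0, 0.0123, 0.001, 0, 1], [0, 0, 0, 0.0242, -0.001, 0, 1], [0, 0, 0, 0.034, -0.0026, 0, 1], [0, 0, 0, 0.042, -0.004, 0, 1], [0, 0, 0, 0.0485, -0.005, -0.001, 1]]}}

```text
clock: 15.48
position: [0.5217, 0.0319, 0.1718]
eef_rot: [2.397, 2.03, 0.001]
contact_force: [-0.8, -0.5, -0.7]
finger_gap: -0.003
grasp_force: 0.4
```

{"name": "arm_command", "arguments": {"plan": [[0, 0, 0, 0.006, -0.001, -0.002, 1], [0, 0, 0, 0.012, -0.002, -0.005, 1], [0, 0, 0, 0.018, -0.003, -0.009, 1], [0, 0, 0, 0.0247, -0.004, -0.013, 1], [0, 0, 0, 0.0306, -0.005, -0.018, 1]]}}

```text
clock: 15.9
position: [0.5517, 0.0273, 0.1528]
eef_rot: [2.396, 2.032, -0.0]
contact_force: [1.0, 0.0, 1.2]
finger_gap: 0.0
grasp_force: 0.5
```

```bash
cat >> h.py <<'E'
def tongue(n=None):
    state(); p,d,W=cloud('wrist'); g=G(W,C0,TH); z=g[...,2]
    if n: save(n,p,1.25)
    hsv=cv2.cvtColor(p,cv2.COLOR_RGB2HSV); H,S,V=[hsv[...,i].astype(int) for i in range(3)]
    k=(H>22)&(H<34)&(S>150)&(z>.07)&(z<.2)&(abs(g[...,0])<.08)&(g[...,1]>.1)&(g[...,1]<.2)
    if k.any():
        Q=g[k]; print('yellow',k.sum(),np.percentile(Q,[1,50,99],axis=0).round(4).tolist())
        A=np.c_[Q[:,0],np.ones(len(Q))]; print('slope angle of seen points',np.degrees(np.arctan(np.linalg.lstsq(A,Q[:,2],rcond=None)[0][0])).round(1))
E
python3 -c "
from h import *
tongue('w12.png')"
```

```text
clk 15.90 tcp gauge [0.0113 0.1496 0.1528] force gauge [1.  0.2 1.2] gap 0.00
yellow 685 [[0.0126, 0.1425, 0.147], [0.0256, 0.1575, 0.1594], [0.0305, 0.1605, 0.1629]]
slope angle of seen points 35.9
```

{"name": "arm_command", "arguments": {"plan": [[0, 0, 0, 0.006, -0.001, -0.006, 1], [0, 0, 0, 0.012, -0.002, -0.013, 1], [0, 0, 0, 0.0168, -0.003, -0.0175, 1], [0, 0, 0, 0.0217, -0.0035, -0.022, 1], [0, 0, 0, 0.0256, -0.004, -0.0265, 1]]}}

```text
clock: 16.37
position: [0.5769, 0.0233, 0.1261]
eef_rot: [-2.396, -2.031, 0.001]
contact_force: [0.1, -0.1, 1.3]
finger_gap: -0.002
grasp_force: 0.3
```

{"name": "arm_command", "arguments": {"plan": [[0, 0, 0, 0.002, 0, -0.006, 1], [0, 0, 0, 0.004, -0.001, -0.012, 1], [0, 0, 0, 0.0055, -0.001, -0.017, 1], [0, 0, 0, 0.0065, -0.001, -0.022, 1], [0, 0, 0, 0.007, -0.001, -0.025, 1]]}}

```text
clock: 16.78
position: [0.5838, 0.0223, 0.1012]
eef_rot: [-2.396, -2.032, 0.0]
contact_force: [0.8, 0.2, 0.3]
finger_gap: -0.003
grasp_force: 0.3
```

```bash
python3 -c "
from h import *
tongue('w13.png')"
```

```text
clk 16.78 tcp gauge [0.0438 0.15   0.1012] force gauge [0.8 0.4 0.3] gap -0.00
yellow 410 [[0.0393, 0.1475, 0.0964], [0.0542, 0.159, 0.1013], [0.0598, 0.161, 0.1064]]
slope angle of seen points 9.2
```

{"name": "arm_command", "arguments": {"plan": [[0, 0, 0, 0, 0, -0.002, 1], [0, 0, 0, 0.001, 0, -0.004, 1], [0, 0, 0, 0.001, 0, -0.006, 1], [0, 0, 0, 0.001, 0, -0.008, 1], [0, 0, 0, 0.001, 0, -0.009, 1]]}}

```text
clock: 17.25
position: [0.5848, 0.0223, 0.0927]
eef_rot: [2.396, 2.032, 0.001]
contact_force: [0.7, 0.1, 1.1]
finger_gap: 0.004
grasp_force: 0.3
```

{"name": "arm_command", "arguments": {"plan": [[0, 0, 0, 0, 0, -0.001, 1], [0, 0, 0, 0, 0, -0.0015, 1], [0, 0, 0, 0, 0, -0.002, 1]]}}

```text
clock: 17.5
position: [0.5848, 0.0223, 0.0908]
eef_rot: [2.396, 2.031, 0.0]
contact_force: [0.2, 0.1, 1.6]
finger_gap: 0.001
grasp_force: 0.3
```

```bash
python3 -c "
from h import *
tongue('w14.png')"
```

```text
clk 17.50 tcp gauge [0.0448 0.1502 0.0908] force gauge [0.1 0.2 1.6] gap 0.00
yellow 410 [[0.0403, 0.1484, 0.0869], [0.0551, 0.1589, 0.0906], [0.0607, 0.1608, 0.0965]]
slope angle of seen points 4.0
```

{"name": "arm_command", "arguments": {"plan": [[0, 0, 0, 0, 0, -0.0007, 1], [0, 0, 0, 0, 0, -0.0015, 1], [0, 0, 0, 0, 0, -0.0015, 1]]}}

```text
clock: 17.8
position: [0.5848, 0.0224, 0.09]
eef_rot: [2.396, 2.031, -0.0]
contact_force: [0.1, -0.1, 5.5]
finger_gap: 0.003
grasp_force: 2.9
```

{"name": "arm_command", "arguments": {"plan": [[0, 0, 0, 0, 0, -0.0005, 1], [0, 0, 0, 0, 0, -0.001, 1], [0, 0, 0, 0, 0, -0.001, 1]]}}

```text
clock: 18.05
position: [0.5848, 0.0224, 0.0899]
eef_rot: [2.395, 2.031, -0.001]
contact_force: [-3.1, -0.7, 12.2]
finger_gap: 0.0
grasp_force: 6.0
```

{"name": "arm_command", "arguments": {"plan": [[0, 0, 0, 0, 0, 0.005, 1], [0, 0, 0, 0, 0, 0.03, 1], [0, 0, 0, 0, 0, 0.07, 1], [0, 0, 0, 0, 0, 0.11, 1], [0, 0, 0, 0, 0, 0.15, 1]]}}

```text
clock: 18.47
position: [0.5837, 0.0225, 0.2394]
eef_rot: [-2.395, -2.031, 0.002]
contact_force: [0.7, 0.2, -0.3]
finger_gap: -0.003
grasp_force: 0.0
```

{"name": "arm_command", "arguments": {"plan": [[0, 0, 0, -0.012, -0.035, 0.01, 1], [0, 0, 0, -0.024, -0.07, 0.02, 1], [0, 0, 0, -0.036, -0.105, 0.03, 1], [0, 0, 0, -0.04, -0.14, 0.04, 1], [0, 0, 0, -0.04, -0.15, 0.04, 1]]}}

```text
clock: 18.88
position: [0.5436, -0.1349, 0.2798]
eef_rot: [2.401, 2.019, -0.003]
contact_force: [-0.6, 0.2, 0.3]
finger_gap: -0.002
grasp_force: 0.0
```

{"name": "arm_command", "arguments": {"plan": [[0, 0, 0, 0, 0, 0.005, 1], [0, 0, 0, 0, 0, 0.005, 1], [0, 0, 0, 0, 0, 0.005, 1]]}}

```text
clock: 19.13
position: [0.545, -0.1253, 0.2834]
eef_rot: [-2.393, -2.034, -0.002]
contact_force: [-0.1, 0.9, -0.2]
finger_gap: -0.002
grasp_force: 0.0
```

Run:
```python
from h import *
tongue(); p,g=look('w15.png')
p,d,W=cloud('top'); g=G(W,C0,TH)
hsv=cv2.cvtColor(p,cv2.COLOR_RGB2HSV); H,S=hsv[...,0].astype(int),hsv[...,1].astype(int)
z=W[...,2]
k=(W[...,1]>.2)&(z>.065)&(W[...,0]>.51)&(W[...,0]<.62)&(W[...,1]<.42); print('black roller',cv2.minAreaRect(W[k][:,:2].astype(np.float32)))
```

```text
clk 19.13 tcp gauge [ 0.0297 -0.0019  0.2834] force gauge [-0.2  0.9 -0.2] gap -0.00
yellow 177 [[0.0396, 0.1341, 0.0872], [0.0524, 0.1406, 0.09], [0.0602, 0.1592, 0.0919]]
slope angle of seen points -0.7
clk 19.18 tcp gauge [ 0.0296 -0.0016  0.2831] force gauge [-0.3  0.5 -0.4] gap 0.00
tab 13 [[-0.017, -0.0991, 0.1372], [-0.0157, -0.0969, 0.1393], [-0.014, -0.0959, 0.1412]]
barrel 3238 [[-0.0193, -0.0293, 0.0726], [0.0003, 0.0208, 0.0821], [0.0185, 0.0662, 0.0854]]
nose 217 [[-0.0095, -0.0814, 0.0739], [0.0013, -0.0519, 0.0795], [0.0094, -0.0344, 0.08]]
collar 0 
post 2712 [[-0.0388, 0.0826, 0.0878], [-0.0007, 0.1032, 0.0905], [0.0327, 0.1694, 0.0923]]
black roller ((0.562170147895813, 0.31000596284866333), (0.11053357273340225, 0.043142642825841904), 86.31161499023438)
```

View pics/w15.png

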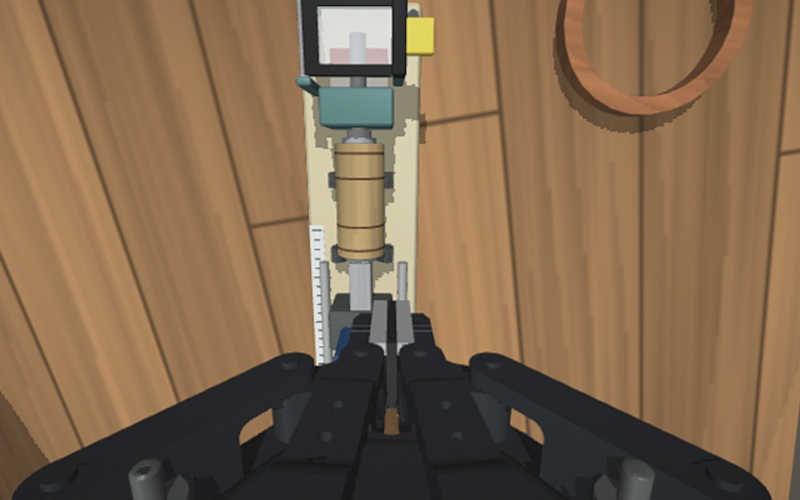

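The final view shows the lens lying level on its stop (355,40; upper face at 90 mm). The roller (360,200) is gripped between jaw nose and plunger, the black roller hasn't moved and the robot is clear.

```bash
python3 -c "
from rig import *
print(job_done())"
```

```text
the job is handed in; nothing more can be done
None
```

I've handed the job in at about 19 s: the wooden roller is gripped in the gauge with the plunger in by about 6 mm (collar over the green band), the lens is level on its stop, and the arm is clear of everything.

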